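# Slide the cover plate off the surface plate and fit it on the pump port

### The job

The thin steel cover plate lies flat on the ground surface plate, tucked against the angle plate and the parallel. With light, steady fingertip pressure slide it, without lifting it, out over the surface plate's near edge (towards the robot) until enough overhangs to be taken by its two long sides, then pick it up and lower it over the two studs of the pump housing until it lies flat on the port face, and let go. Do not press hard on either ground face, do not drop the plate, and leave everything else where it is.

Things in the scene. Friction and masses are not known exactly. Their poses are not given: they have to be found in the camera images.
- cover_plate: Plain steel plate 110 mm long (x), 56 wide (y), 3 thick, 115 to 170 g. Origin: centre of its underside. Starts flat, its x along the surface plate's x within 1 degree, far end 1 to 3 mm from the angle plate and left (+y) side 1 to 3 mm from the parallel: no finger fits there. Balanced at its middle: tips off the edge at 50 mm overhang; 30 to 42 mm is good for picking by the two long sides.
- plate_hole_a (a point): Middle (top face) of the round 12 mm through hole at the plate's +x end, on its long centre line 38 mm from its middle; an equal hole at -x. Friction on the surface plate about 0.35, below a fingertip's: dragged with 8 to 9 N of downward press it follows the finger, under 5 N the finger slips. Over 14 N in all (with its weight) while it slides scores the face; knocks over 60 N are too hard.
- surface_plate: Fixed dark cast-iron surface plate, working face 250 mm (its x) by 200 mm (its y), 60 mm high. Origin at the centre of its underside on the bench; its -x edge is the near edge, towards the robot. The top 20 mm is the full slab; below it the body is set back 12 mm.
- near_edge (a point): Middle of the near (-x) top edge of the surface plate, at the height of its working face; axes as the surface plate's.
- pump_housing: Fixed grey cast pump housing, foot 140 x 100 mm, 12 mm high. Origin at the centre of its underside on the bench. On its top an oblong port flange 104 mm long (its x) and 42 mm wide (its y), top face at 75 mm, 9 mm thick, on a 32 mm wide neck that goes down to a round body at 42 mm height. A stub pipe points to its -y at 30 mm height.
- port_face (a point): Centre of the machined port face on which the cover plate must lie, 75 mm above the bench; its x runs through both studs.
- stud_a (a point): Tip of the stud at +x of the port. Each stud is 10 mm thick, stands 22 mm above the port face and its last 3 mm taper to 7 mm; the studs are 76 mm apart, 38 mm either side of the port's centre, so the plate's holes have 1 mm of play all round. The plate may go on either way round.
- stud_b (a point): Tip of the stud at -x of the port.
- angle_plate: Grey angle plate, 75 mm wide (its y), 50 mm long and 50 mm high, 1 kg, standing loose on the surface plate just beyond the cover plate's far end; its upright face looks to -x, 25 mm from its origin (centre of its underside). Leave it.
- parallel: Loose ground steel bar, 105 mm long (its x), 14 mm wide, 22 mm high, 0.3 kg, along the cover plate's left (+y) long side. Origin at the centre of its underside. Leave it.
- vee_block: Loose steel vee block, 50 x 44 x 38 mm, on the surface plate's far right corner. Leave it.
- gear: Loose gear lying flat, 96 mm across, 26 mm high. Leave it.
- bearing: Loose ball bearing lying flat, 72 mm across, 19 mm high. Leave it.
- piston: Loose piston standing upright, 90 mm across, 85 mm high. Leave it.
- wrench: Loose 190 mm wrench lying flat. Leave it.
- conrod: Loose connecting rod lying flat, 205 mm long, 22 mm high. Leave it.
Things that resemble listed ones, but are neither listed nor needed, are in the scene too. Of the things that look like the cover_plate, the middle-sized one is meant.

How it is judged:
On the way, in this order (a step that is already met when the one before it is completed fails the run):
1. the cover plate has been slid out over the near edge of the surface plate by about 25 mm or more, still lying flat on it (x of cover_plate in the frame of near_edge between 0 and 0.03 m and z of cover_plate in the frame of near_edge between -0.002 and 0.002 m and angle between cover_plate's own z axis and vertical below 0.04 rad and contact force between cover_plate and surface_plate above 0.05 N), for 0.2 s.
2. the cover plate has been picked up clear of the surface plate (z of cover_plate in the frame of near_edge above 0.02 m and contact force between the fingers and cover_plate above 1 N), for 0.2 s.
At the end, for the whole second after the job is handed in: The cover plate lies at rest, released, flat on the port face (underside within 2 mm of it, tilt under 2 degrees), over both studs (centre within 3 mm of the port's centre, long side within 6 degrees of the stud line, either way round), and the bystanders are within 30 mm of their starts (horizontal distance between cover_plate and port_face below 0.003 m and z of cover_plate in the frame of port_face between -0.002 and 0.002 m and angle between cover_plate's own z axis and vertical below 0.04 rad and angle between the x axis of cover_plate and the x axis of port_face, either way round below 0.1 rad and linear speed of cover_plate below 0.01 m/s and angular speed of cover_plate below 0.1 rad/s); the robot touches nothing.
It fails at once if the cover plate is slid over the surface plate under more than 14 N of pressure, or is knocked or pressed onto the surface plate or the pump housing with more than 60 N ((contact force between cover_plate and surface_plate above 14 N and linear speed of cover_plate above 0.006 m/s and x of cover_plate in the frame of near_edge above 0.032 m) or contact force between cover_plate and surface_plate above 60 N or contact force between cover_plate and pump_housing above 60 N).
It fails at once if the cover plate is lifted off the surface plate before it has been slid out over the near edge (x of cover_plate in the frame of near_edge between 0.045 and 0.25 m and y of cover_plate in the frame of near_edge between -0.1 and 0.1 m and z of cover_plate in the frame of near_edge between 0.008 and 0.02 m).
It fails at once if the cover plate falls on the bench (contact force between cover_plate and table above 0.2 N).
It fails at once if the cover plate is let go more than 8 mm above the port face (horizontal distance between cover_plate and port_face below 0.05 m and z of cover_plate in the frame of port_face above 0.008 m and contact force between the fingers and cover_plate below 0.05 N).
It fails at once if a bystander is disturbed (moved more than 30 mm or knocked over) (distance of any of angle_plate, parallel, vee_block, gear, bearing, piston, wrench, conrod from where it was at the start of the episode above 0.03 m or angle between piston's own z axis and vertical above 0.5 rad).
It also fails if it takes over 72 s, if anything falls off the work surface, if the arm or the gripper's body presses on something with over 40 N, if the wrist force passes 120 N, or if a joint passes its speed limit or range.

### The arm

A 7-joint arm with a two-finger parallel gripper is mounted at the origin on the work surface. World frame = base frame: x ahead of the robot, y to its left, z up, the work surface at z = 0. Lengths are in m, angles in rad, forces in N, time in s.
With the tool pointing down it reaches from about 0.425 to 0.875 m from the base axis. Payload 4.7 kg.
Tool frame: the origin (TCP) lies at the very end of the fingers, on their centre line; the grasp point (between the pads) lies 19 mm behind it; z points along the fingers, y is the line along which they close (so a half turn about z gives the same grasp; the last joint's range is limited). The gripper opens to 87 mm and grips with 3 to 60 N. Pads are 19 mm wide; open, the fingers measure 117 mm over their backs; the gripper's body (75 mm by 190 mm) begins 51 mm behind the grasp point.
Start: joints at [-1.21, 0.321, -0.07, 1.45, 0.023, 1.371, -0.057], TCP at [0.221, 0.611, 0.223] pointing down, gripper open.
Joint ranges: [-2.86, 2.86], [-0.3, 2.09], [-1.38, 1.24], [0.06, 2.45], [-1.56, 4.7], [0.09, 2.05], [-2.69, 2.69]. Speed limits (rad/s): [2.57, 2.57, 3.14, 3.14, 3.14, 3.14, 3.14].

### API

Orientations are given as a unit quaternion [x, y, z, w].
In Python, from rig import ctrl gives the robot as it stands. The module is installed in compiled form; this text tells all that it offers.
- The arm moves only by the tool arm_command, never from a script. Its argument "targets" is a list of rows, each an object with "travel": the shift along the tool's x, y, z in mm, a list of three; "spin": the turn about the tool's z in degrees; "claw": the gripper command: -1 is fully open, 1 is shut, values between are in proportion. A call has 1 to 20 rows; each row is the pose to reach, as a shift and turn from the pose commanded when the call began, along the tool's axes at that moment; what a row does not reach only later rows make up. A row lasts 1/12 s, in which the tool goes at most 41.7 mm and 7.16 degrees, less where a joint would pass 70% of its speed; a pose out of reach is approached as far as the arm can. A call with a gripper value outside its range is refused whole. The fingers move at their own pace and stop on an object; "force" is the grip in N (left out, the last holds). Time passes only in rows, so rows that repeat a pose let the fingers close. It gives the time, the measured TCP pose, the force, the opening and the grip force at its end, in the units of the state.
- ctrl.observe(): the state, without advancing time (a new reading comes with each control period).
- ctrl.grab_frame(name): name is "side" or "top" or "wrist"; returns the picture (384x512x3 uint8, red, green, blue); there is no depth.
- ctrl.get_calibration(name): a dict with "K" (3x3 intrinsics, pixels), "D" ([k1, k2, p1, p2, k3] as OpenCV has them; the pictures are not rectified), "eye" and "attitude" of the camera in the world. Camera axes: x right, y up, looking along -z (the intrinsics and any distortion apply to the point x, -y, -z); pixel columns grow to the right and rows downward; lengths in m; the calibration is good to about 2 mm. A picture is of the moment at which its call begins: read the wrist's pose just before it. get_calibration takes no time and is no camera call; for the wrist camera it gives the pose at the moment of the call.
- ctrl.close_job(): hands the job in; it is judged then, once.
The state is a dict: "clock": time; "joint_pos": joint angles; "joint_vel": joint speeds; "effort": joint torques, N m; "position": TCP position; "tool_rot": TCP orientation; "force": force on the tool from outside, world axes, zero at the start; "wrist_torque": the same for the moment, N m; "finger_gap": finger opening in m; "grasp_force": force on a finger pad.
Only numpy, scipy, OpenCV 4.12 (cv2) and the standard library are available. Lean on these libraries where they do the work, as an engineer would, in place of code of your own. Each camera call takes 0.05 s, during which the arm holds its last target. There are 200 camera calls.

## Working session

There is one attempt and no reset: what is moved stays moved. The work goes in short steps, Python scripts to look and compute and a tool call to move; the robot and the scene stay as the last step left them, time stands still between calls to the robot, and variables do not carry over. Pictures are saved under pics/ and viewed, at most 10 in all, crops included, and the job is handed in when it is done.

Besides the shell and the picture viewer there is one more tool, called by a JSON object that holds its "fn" and its "kwargs", one argument or row to a line. arm_command: Moves the arm, as the interface text tells. Its arguments: {"type":"object","properties":{"targets":{"type":"array","items":{"type":"object","properties":{"travel":{"type":"array","items":{"type":"number"}},"spin":{"type":"number"},"claw":{"type":"number"}}}},"force":{"type":"number"}},"required":["targets"]}

```bash
mkdir -p pics; cat > h.py <<'E'
import numpy as np, cv2
from scipy.spatial.transform import Rotation as R
from rig import ctrl
def snap(n,f):
    s=ctrl.observe(); c=ctrl.get_calibration(n); im=np.array(ctrl.grab_frame(n))[:,:,::-1].copy()
    cv2.imwrite('pics/'+f+'.png',im); np.save('pics/'+f+'.npy',{k:np.array(v) for k,v in c.items()},allow_pickle=True); return im
def cal(f): return np.load('pics/'+f+'.npy',allow_pickle=True).item()
def rot(c):
    a=np.array(c['attitude']); return a if a.shape==(3,3) else R.from_quat(a).as_matrix()
def ray(c,uv):
    uv=np.array(uv,float).reshape(-1,1,2)
    p=cv2.undistortPoints(uv,np.array(c['K'],float),np.array(c['D'],float)).reshape(-1,2)
    d=np.c_[p[:,0],-p[:,1],-np.ones(len(p))]@rot(c).T
    return np.array(c['eye']),d
def onz(c,uv,z):
    e,d=ray(c,uv); return e+d*((z-e[2])/d[:,2])[:,None]
def proj(c,P):
    q=(np.array(P,float).reshape(-1,3)-c['eye'])@rot(c); q=q*[1,-1,-1]
    return cv2.projectPoints(q,np.zeros(3),np.zeros(3),np.array(c['K'],float),np.array(c['D'],float))[0].reshape(-1,2)
E
python3 - <<'E'
from h import *
for n in ('top','side','wrist'):
    snap(n,n+'0'); c=cal(n+'0'); print(n,c['K'].tolist(),c['D'],c['eye'],c['attitude'])
s=ctrl.observe();print(s)
a=cv2.imread('pics/top0.png');b=cv2.imread('pics/side0.png')
cv2.imwrite('pics/t0.png',cv2.resize(a,(800,600)))
E
```

```text
top [[470.555977780929, 0.0, 258.38508875340557], [0.0, 470.555977780929, 188.8041207820774], [0.0, 0.0, 1.0]] [0.04874114 0.         0.         0.         0.        ] [ 0.20627011 -0.00801228  1.48700905] [-0.07123544  0.07584059  0.71283238 -0.69357315]
side [[385.88592455067084, 0.0, 261.999071718264], [0.0, 385.88592455067084, 193.3219962205206], [0.0, 0.0, 1.0]] [-0.00355532  0.          0.          0.          0.        ] [ 0.1115387  -1.06461754  0.72521815] [ 0.49686339 -0.08616423 -0.15485913  0.84954173]
wrist [[275.8522668071933, 0.0, 253.97336304421296], [0.0, 275.8522668071933, 193.53581141239027], [0.0, 0.0, 1.0]] [-0.06068814  0.          0.          0.          0.        ] [0.14676666 0.63823353 0.38259031] [-0.11789242 -0.08200554  0.56856985  0.81000296]
{'clock': 0.15, 'joint_pos': array([-1.20990141,  0.3216574 , -0.07007602,  1.4514437 ,  0.02259745,
        1.37081083, -0.05689234]), 'joint_vel': array([-0.00044069, -0.00128357, -0.00057732, -0.00310745,  0.00077729,
       -0.00068966, -0.00114441]), 'effort': array([ 8.49680305e-06, -4.91796076e+01, -4.04498521e-01, -3.12874818e+01,
       -6.39815046e-02,  4.06169740e-02,  1.18919957e-04]), 'position': array([0.22082257, 0.61086618, 0.2216851 ]), 'tool_rot': array([ 1.72517818e-01,  9.85006099e-01, -7.61416164e-04, -8.77855015e-05]), 'force': array([-0.03412705, -1.0192073 ,  0.10306054]), 'wrist_torque': array([0.00566706, 0.01250043, 0.01371439]), 'grasp_force': 0.0, 'finger_gap': 0.08717945701976351}
```

View pics/t0.png

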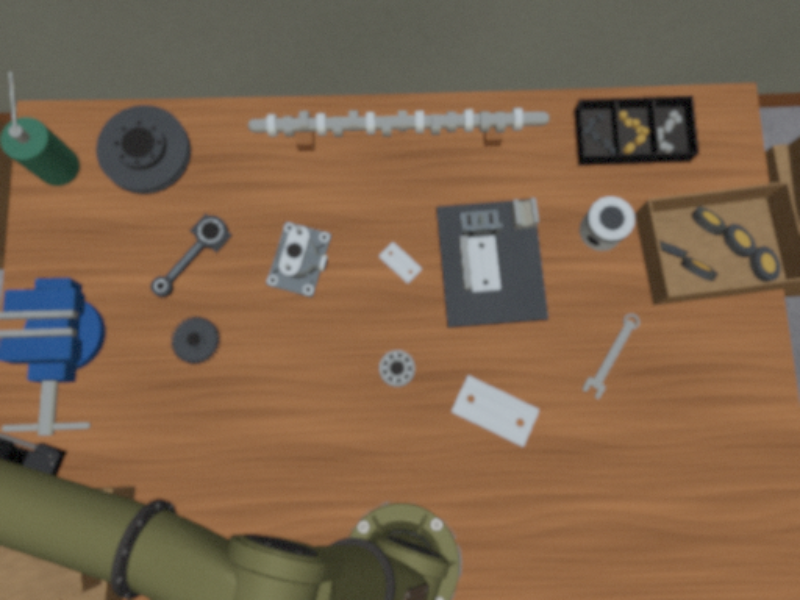

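View pics/side0.png

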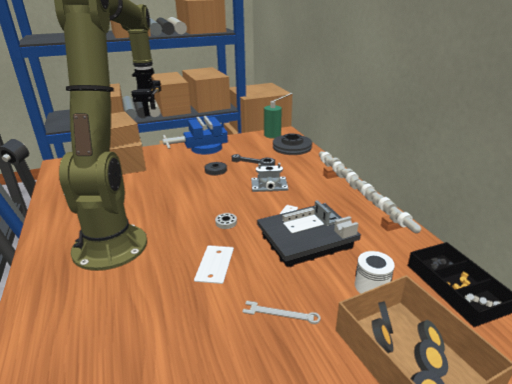

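The top view (scaled 800x600) shows the plate with holes at about (482,247) and (486,284) on the dark surface plate, corners (437,207), (534,197), (547,317), (447,326). The housing is around (298,255). The side view shows the same layout.

```bash
python3 - <<'E'
from h import *
c=cal('top0'); k=512/800
im=cv2.imread('pics/top0.png')
print('surf corners',onz(c,np.array([[437,207],[534,197],[547,317],[447,326]])*k,.06).round(4).tolist())
m=(im.min(2)>165).astype(np.uint8); m2=np.zeros_like(m); m2[150:190,300:322]=m[150:190,300:322]
n,l,st,ce=cv2.connectedComponentsWithStats(m2); i=1+st[1:,4].argmax()
cs,_=cv2.findContours((l==i).astype(np.uint8),0,2); r=cv2.minAreaRect(cs[0]); print(st[i],r)
b=cv2.boxPoints(r); print(onz(c,b,.063).round(4).tolist(), onz(c,[r[0]],.063))
print('holes',onz(c,np.array([[482,247],[486,284]])*k,.063).round(4).tolist())
print('housing foot', onz(c,np.array([[298,258]])*k,.012), 'studs',onz(c,np.array([[294,232],[285,268]])*k,.09))
cr=im[125:205,160:225]; cr2=im[120:215,275:352]
o=np.zeros((570,800,3),np.uint8); o[:480,:390]=cv2.resize(cr,(390,480),interpolation=2); o[:494,395:395+400]=cv2.resize(cr2,(400,494),interpolation=2)
cv2.imwrite('pics/c0.png',o)
E
```

```text
surf corners [[0.6889, -0.0943, 0.06], [0.7047, -0.2926, 0.06], [0.456, -0.3024, 0.06], [0.4433, -0.1049, 0.06]]
[300 152  20  34 530] ((308.95050048828125, 168.5049285888672), (32.6372184753418, 17.71166229248047), 84.2894058227539)
[[0.6183, -0.1508, 0.063], [0.6225, -0.2064, 0.063], [0.5178, -0.211, 0.063], [0.5137, -0.1562, 0.063]] [[ 0.56768267 -0.1811127   0.063     ]]
holes [[0.6014, -0.1813, 0.063], [0.5251, -0.1855, 0.063]]
housing foot [[0.60213275 0.19446412 0.012     ]] studs [[0.63442944 0.19168353 0.09      ]
 [0.56167273 0.20904878 0.09      ]]
```

View pics/c0.png

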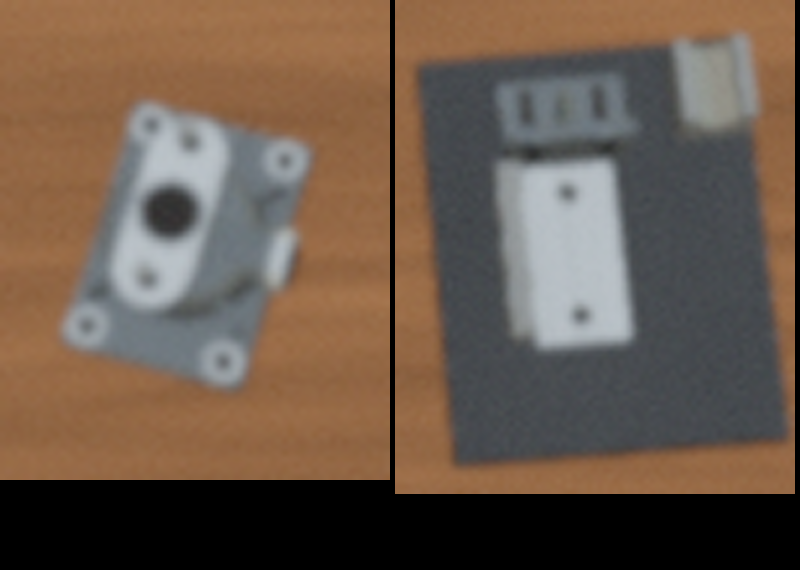

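Plate is near (0.566, -0.183) with yaw about 3°. The housing is near (0.598, 0.200) with yaw about -13°. I'll go above the housing first and take a close look on the way.

{"fn": "arm_command", "kwargs": {
  "targets": [
    {"travel": [-496,-258,-20],"spin": -23,"claw": 1},
    {"travel": [-496,-258,-20],"spin": -23,"claw": 1},
    {"travel": [-496,-258,-20],"spin": -23,"claw": 1},
    {"travel": [-496,-258,-20],"spin": -23,"claw": 1},
    {"travel": [-496,-258,-20],"spin": -23,"claw": 1},
    {"travel": [-496,-258,-20],"spin": -23,"claw": 1},
    {"travel": [-496,-258,-20],"spin": -23,"claw": 1},
    {"travel": [-496,-258,-20],"spin": -23,"claw": 1},
    {"travel": [-496,-258,-20],"spin": -23,"claw": 1},
    {"travel": [-496,-258,-20],"spin": -23,"claw": 1},
    {"travel": [-496,-258,-20],"spin": -23,"claw": 1},
    {"travel": [-496,-258,-20],"spin": -23,"claw": 1},
    {"travel": [-496,-258,-20],"spin": -23,"claw": 1},
    {"travel": [-496,-258,-20],"spin": -23,"claw": 1},
    {"travel": [-496,-258,-20],"spin": -23,"claw": 1},
    {"travel": [-496,-258,-20],"spin": -23,"claw": 1},
    {"travel": [-496,-258,-20],"spin": -23,"claw": 1},
    {"travel": [-496,-258,-20],"spin": -23,"claw": 1},
    {"travel": [-496,-258,-20],"spin": -23,"claw": 1},
    {"travel": [-496,-258,-20],"spin": -23,"claw": 1}
  ]
}}

```text
clock: 1.82
position: [0.599, 0.2016, 0.2427]
tool_rot: [-0.029, 1.0, 0.0, -0.0]
force: [-0.9, -0.0, -1.0]
finger_gap: 0.0005
grasp_force: 0.0
```

```bash
python3 - <<'E'
from h import *
s=ctrl.observe(); print(s['clock'],s['position'],s['tool_rot'],s['joint_pos'],s['force'])
im=snap('wrist','w1'); print(cal('w1')['eye'])
cv2.imwrite('pics/w1b.png',cv2.resize(im,(800,600)))
E
```

```text
1.8167 [0.5989881  0.20155031 0.24265146] [-2.85114500e-02  9.99593429e-01  2.65791635e-04 -6.19410594e-05] [-0.54985649  0.27349691  0.22720612  1.47909156 -0.06237545  1.39599394
  1.30786341] [-0.88326233 -0.03105827 -0.981864  ]
[0.52035824 0.19755755 0.40368844]
```

View pics/w1b.png

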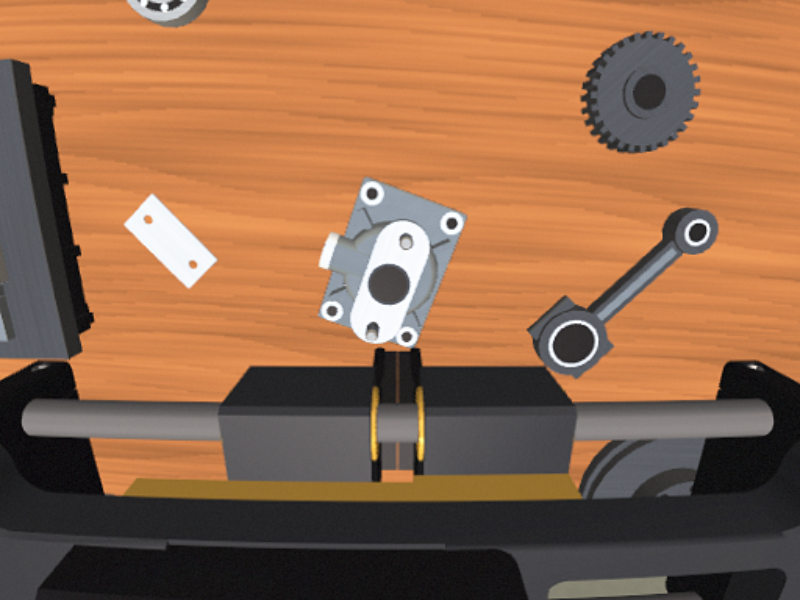

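The wrist view (scaled) shows the white port face around (389,283), its bore at (388,284), and the stud tips at about (405,240) and (372,330). I'll locate the face by its outline at z = 0.075.

```bash
cat >> h.py <<'E'
def blob(im,box,th=190):
    x0,y0,x1,y1=box; m=np.zeros(im.shape[:2],np.uint8); m[y0:y1,x0:x1]=(im[y0:y1,x0:x1].min(2)>th)
    n,l,st,ce=cv2.connectedComponentsWithStats(m); i=1+st[1:,4].argmax()
    cs,_=cv2.findContours((l==i).astype(np.uint8),0,1); return max(cs,key=cv2.contourArea).reshape(-1,2).astype(float)
def rect(c,uv,z):
    P=onz(c,uv,z)[:,:2]; r=cv2.minAreaRect((P*1000).astype(np.float32)); b=cv2.boxPoints(r); 
    e=[b[1]-b[0],b[2]-b[1]]; L=max(e,key=np.linalg.norm); a=np.degrees(np.arctan2(L[1],L[0])); a=(a+90)%180-90
    return np.array(r[0]).round(1),np.array(r[1]).round(1),round(float(a),2)
E
python3 - <<'E'
from h import *
im=cv2.imread('pics/w1.png'); c=cal('w1')
uv=blob(im,(215,130,285,225)); print(uv.min(0),uv.max(0)); print(rect(c,uv,.075))
k=.64
print('bore',onz(c,np.array([[388,284]])*k,.075),'tips',onz(c,np.array([[405,240],[372,328]])*k,.097))
E
```

```text
[224. 141.] [274. 221.]
(array([602.8, 195.9]), array([ 55.3, 101. ]), -3.79)
bore [[0.60299314 0.19572042 0.075     ]] tips [[0.56451177 0.20628011 0.097     ]
 [0.63234843 0.18551746 0.097     ]]
```

{"fn": "arm_command", "kwargs": {
  "targets": [
    {"travel": [45,-383,30],"spin": 0,"claw": 1},
    {"travel": [45,-383,30],"spin": 0,"claw": 1},
    {"travel": [45,-383,30],"spin": 0,"claw": 1},
    {"travel": [45,-383,30],"spin": 0,"claw": 1},
    {"travel": [45,-383,30],"spin": 0,"claw": 1},
    {"travel": [45,-383,30],"spin": 0,"claw": 1},
    {"travel": [45,-383,30],"spin": 0,"claw": 1},
    {"travel": [45,-383,30],"spin": 0,"claw": 1},
    {"travel": [45,-383,30],"spin": 0,"claw": 1},
    {"travel": [45,-383,30],"spin": 0,"claw": 1},
    {"travel": [45,-383,30],"spin": 0,"claw": 1},
    {"travel": [45,-383,30],"spin": 0,"claw": 1},
    {"travel": [45,-383,30],"spin": 0,"claw": 1}
  ]
}}

```text
clock: 2.95
position: [0.5764, -0.1824, 0.2126]
tool_rot: [-0.029, 1.0, 0.001, 0.0]
force: [-0.3, -0.1, -0.6]
finger_gap: 0.0008
grasp_force: 0.0
```

```bash
python3 - <<'E'
from h import *
s=ctrl.observe(); print(s['clock'],s['position'],s['tool_rot'],s['joint_pos'],s['force'])
im=snap('wrist','w2'); print(cal('w2')['eye'])
cv2.imwrite('pics/w2b.png',cv2.resize(im,(800,600)))
E
```

```text
2.95 [ 0.5763505  -0.18242068  0.21255775] [-2.86870883e-02  9.99588177e-01  7.07855538e-04  1.61369979e-04] [-0.12180434  0.23926693  0.45672167  1.60038292 -0.10938611  1.32726692
  1.978253  ] [-0.27353502 -0.10174519 -0.62349824]
[ 0.497644   -0.18661373  0.37355001]
```

View pics/w2b.png

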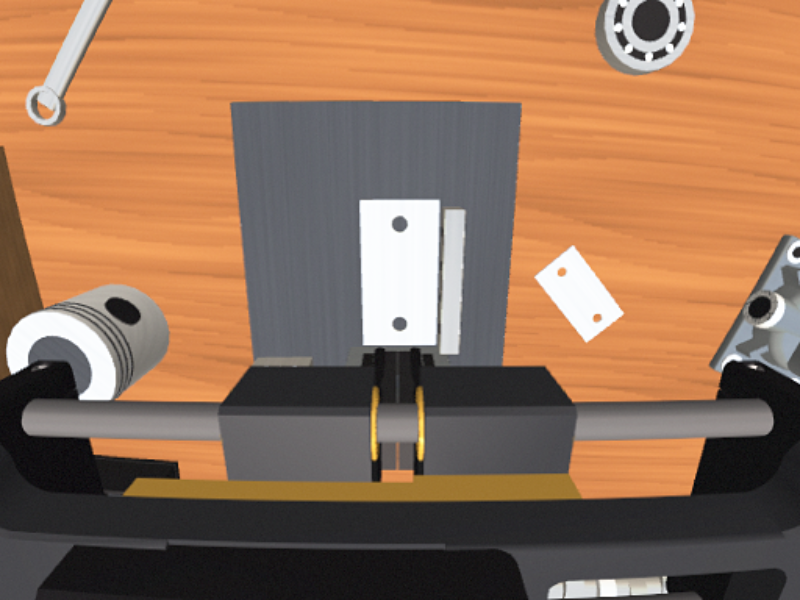

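The plate spans (360,200)–(440,346) with holes at (400,224) and (400,324). The near edge is the row y≈102 from x=232 to 520, well aligned with the tool.

```bash
python3 - <<'E'
from h import *
im=cv2.imread('pics/w2.png'); c=cal('w2'); k=.64
uv=blob(im,(226,120,282,228),200); print(uv.min(0),uv.max(0)); print(rect(c,uv,.063))
print('edge',onz(c,np.array([[232,102],[520,102]])*k,.06).round(4)*1000)
print('holes',onz(c,np.array([[400,224],[400,324]])*k,.063).round(4)*1000)
s=ctrl.observe(); Rt=R.from_quat(s['tool_rot']).as_matrix(); print(Rt.round(4))
E
```

```text
[230. 128.] [280. 220.]
(array([ 568.7, -180.3]), array([108.8,  56.1]), 3.39)
edge [[ 455.  -300.7   60. ]
 [ 444.3 -105.3   60. ]]
holes [[ 531.2 -181.8   63. ]
 [ 606.7 -177.3   63. ]]
[[-9.983e-01 -5.830e-02  3.000e-04]
 [-5.830e-02  9.983e-01  1.300e-03]
 [-3.000e-04  1.300e-03 -1.000e+00]]
```

{"fn": "arm_command", "kwargs": {
  "targets": [
    {"travel": [-3,2.5,30],"spin": 0,"claw": 1},
    {"travel": [-3,2.5,65],"spin": 0,"claw": 1},
    {"travel": [-3,2.5,100],"spin": 0,"claw": 1},
    {"travel": [-3,2.5,125],"spin": 0,"claw": 1},
    {"travel": [-3,2.5,136],"spin": 0,"claw": 1},
    {"travel": [-3,2.5,142],"spin": 0,"claw": 1},
    {"travel": [-3,2.5,144],"spin": 0,"claw": 1},
    {"travel": [-3,2.5,144],"spin": 0,"claw": 1},
    {"travel": [-3,2.5,144],"spin": 0,"claw": 1}
  ]
}}

```text
clock: 3.75
position: [0.58, -0.1822, 0.0704]
tool_rot: [-0.028, 1.0, -0.0, 0.002]
force: [0.5, -0.6, 0.5]
finger_gap: 0.0002
grasp_force: 0.0
```

```bash
python3 - <<'E'
from rig import ctrl
s=ctrl.observe(); print(s['clock'],s['position'],s['force'])
E
```

```text
3.75 [ 0.58004074 -0.18223288  0.07042902] [ 0.46930424 -0.61691745  0.50800576]
```

{"fn": "arm_command", "kwargs": {
  "targets": [
    {"travel": [0,1.5,2],"spin": 0,"claw": 1},
    {"travel": [0,1.5,4],"spin": 0,"claw": 1},
    {"travel": [0,1.5,5],"spin": 0,"claw": 1},
    {"travel": [0,1.5,6],"spin": 0,"claw": 1},
    {"travel": [0,1.5,6],"spin": 0,"claw": 1},
    {"travel": [0,1.5,6],"spin": 0,"claw": 1}
  ]
}}

```text
clock: 4.25
position: [0.5788, -0.1805, 0.0635]
tool_rot: [-0.027, 1.0, 0.0, 0.0]
force: [-1.4, 1.2, 4.9]
finger_gap: 0.0001
grasp_force: 2.7
```

{"fn": "arm_command", "kwargs": {
  "targets": [
    {"travel": [0,0,0.5],"spin": 0,"claw": 1},
    {"travel": [0,0,1],"spin": 0,"claw": 1},
    {"travel": [0,0,1],"spin": 0,"claw": 1},
    {"travel": [0,0,1],"spin": 0,"claw": 1}
  ]
}}

```text
clock: 4.58
position: [0.5788, -0.1806, 0.0635]
tool_rot: [-0.027, 1.0, 0.0, 0.0]
force: [-3.2, 1.2, 11.4]
finger_gap: 0.0006
grasp_force: 5.4
```

{"fn": "arm_command", "kwargs": {
  "targets": [
    {"travel": [0,0,-0.4],"spin": 0,"claw": 1},
    {"travel": [0,0,-0.4],"spin": 0,"claw": 1},
    {"travel": [0,0,-0.4],"spin": 0,"claw": 1}
  ]
}}

```text
clock: 4.83
position: [0.5788, -0.1806, 0.0635]
tool_rot: [-0.027, 1.0, 0.0, 0.0]
force: [-3.2, 0.9, 8.6]
finger_gap: 0.0003
grasp_force: 4.3
```

{"fn": "arm_command", "kwargs": {
  "targets": [
    {"travel": [0,0,0],"spin": 0,"claw": 1}
  ]
}}

```text
clock: 4.92
position: [0.5788, -0.1806, 0.0635]
tool_rot: [-0.027, 1.0, 0.0, 0.0]
force: [-2.6, 0.9, 8.9]
finger_gap: 0.0007
grasp_force: 4.3
```

{"fn": "arm_command", "kwargs": {
  "targets": [
    {"travel": [0.5,0,0],"spin": 0,"claw": 1},
    {"travel": [1.5,0,0],"spin": 0,"claw": 1},
    {"travel": [3,0,0],"spin": 0,"claw": 1},
    {"travel": [4.5,0,0],"spin": 0,"claw": 1},
    {"travel": [6,0,0],"spin": 0,"claw": 1}
  ]
}}

```text
clock: 5.33
position: [0.5746, -0.1812, 0.0635]
tool_rot: [-0.027, 1.0, -0.0, 0.002]
force: [3.4, 0.4, 6.1]
finger_gap: 0.0004
grasp_force: 2.8
```

{"fn": "arm_command", "kwargs": {
  "targets": [
    {"travel": [1.5,0,0],"spin": 0,"claw": 1},
    {"travel": [3,0,0],"spin": 0,"claw": 1},
    {"travel": [4.5,0,0],"spin": 0,"claw": 1},
    {"travel": [6,0,0],"spin": 0,"claw": 1}
  ]
}}

```text
clock: 5.67
position: [0.5686, -0.1817, 0.0635]
tool_rot: [-0.027, 1.0, -0.001, 0.002]
force: [2.1, -0.0, 6.0]
finger_gap: 0.0005
grasp_force: 2.8
```

```bash
cat > m.py <<'E'
from h import *
import sys
f=sys.argv[1]; im=snap('wrist',f); c=cal(f); s=ctrl.observe()
uv=blob(im,(226,60,282,228),200); print(uv.min(0),uv.max(0),rect(c,uv,.063),s['position'],s['force'],s['clock'])
P=onz(c,uv,.063); Q=P-[.4497,-.203,0]; x=Q[:,0]*.9984+Q[:,1]*.0567
print('near end x in edge frame',np.percentile(x,1)*1000)
E
python3 m.py w3
```

```text
[226. 138.] [281. 227.] (array([ 532.1, -183.3]), array([55.6, 34.9]), 3.14) [ 0.56826894 -0.18172364  0.06347073] [2.31021594 0.55473892 3.94392906] 5.7167
near end x in edge frame 55.52804221358428
```

{"fn": "arm_command", "kwargs": {
  "targets": [
    {"travel": [1,0,0.3],"spin": 0,"claw": 1},
    {"travel": [2.5,0,0.4],"spin": 0,"claw": 1},
    {"travel": [4,0,0.4],"spin": 0,"claw": 1},
    {"travel": [5.5,0,0.4],"spin": 0,"claw": 1}
  ]
}}

```text
clock: 6.05
position: [0.5636, -0.182, 0.0635]
tool_rot: [-0.027, 1.0, -0.001, 0.003]
force: [3.0, 1.6, 6.5]
finger_gap: 0.0002
grasp_force: 3.3
```

{"fn": "arm_command", "kwargs": {
  "targets": [
    {"travel": [1.5,0,0],"spin": 0,"claw": 1},
    {"travel": [3,0,0],"spin": 0,"claw": 1},
    {"travel": [4.5,0,0],"spin": 0,"claw": 1},
    {"travel": [6,0,0],"spin": 0,"claw": 1}
  ]
}}

```text
clock: 6.38
position: [0.5576, -0.1824, 0.0635]
tool_rot: [-0.027, 1.0, -0.001, 0.003]
force: [3.1, 1.6, 6.7]
finger_gap: 0.0005
grasp_force: 3.3
```

{"fn": "arm_command", "kwargs": {
  "targets": [
    {"travel": [1.5,0,0.2],"spin": 0,"claw": 1},
    {"travel": [3,0,0.3],"spin": 0,"claw": 1},
    {"travel": [4.5,0,0.3],"spin": 0,"claw": 1},
    {"travel": [6,0,0.3],"spin": 0,"claw": 1},
    {"travel": [7.5,0,0.3],"spin": 0,"claw": 1}
  ]
}}

```text
clock: 6.8
position: [0.5505, -0.1829, 0.0634]
tool_rot: [-0.027, 1.0, -0.001, 0.003]
force: [3.4, 0.2, 7.3]
finger_gap: 0.0008
grasp_force: 3.8
```

{"fn": "arm_command", "kwargs": {
  "targets": [
    {"travel": [1.5,0,0],"spin": 0,"claw": 1},
    {"travel": [3,0,0],"spin": 0,"claw": 1},
    {"travel": [4.5,0,0],"spin": 0,"claw": 1},
    {"travel": [6,0,0],"spin": 0,"claw": 1},
    {"travel": [7.5,0,0],"spin": 0,"claw": 1},
    {"travel": [9,0,0],"spin": 0,"claw": 1}
  ]
}}

```text
clock: 7.3
position: [0.5416, -0.1834, 0.0635]
tool_rot: [-0.027, 1.0, -0.001, 0.003]
force: [2.8, 0.5, 7.0]
finger_gap: 0.0005
grasp_force: 3.8
```

```bash
python3 m.py w4
```

```text
[226. 138.] [281. 227.] (array([ 505.1, -185. ]), array([55.6, 34.9]), 3.16) [ 0.54132626 -0.18338891  0.06346415] [2.23938035 0.22382795 7.32888573] 7.35
near end x in edge frame 28.47800233959953
```

{"fn": "arm_command", "kwargs": {
  "targets": [
    {"travel": [1.5,0,0.1],"spin": 0,"claw": 1},
    {"travel": [3,0,0.1],"spin": 0,"claw": 1},
    {"travel": [4.5,0,0.1],"spin": 0,"claw": 1},
    {"travel": [6,0,0.1],"spin": 0,"claw": 1},
    {"travel": [7.5,0,0.1],"spin": 0,"claw": 1},
    {"travel": [9,0,0.1],"spin": 0,"claw": 1},
    {"travel": [10.5,0,0.1],"spin": 0,"claw": 1},
    {"travel": [12,0,0.1],"spin": 0,"claw": 1},
    {"travel": [13.5,0,0.1],"spin": 0,"claw": 1},
    {"travel": [15,0,0.1],"spin": 0,"claw": 1}
  ]
}}

```text
clock: 8.18
position: [0.5268, -0.1842, 0.0634]
tool_rot: [-0.027, 1.0, -0.001, 0.004]
force: [3.6, 0.1, 7.6]
finger_gap: 0.0005
grasp_force: 4.0
```

{"fn": "arm_command", "kwargs": {
  "targets": [
    {"travel": [1.5,0,0],"spin": 0,"claw": 1},
    {"travel": [3,0,0],"spin": 0,"claw": 1},
    {"travel": [4.5,0,0],"spin": 0,"claw": 1},
    {"travel": [6,0,0],"spin": 0,"claw": 1},
    {"travel": [7.5,0,0],"spin": 0,"claw": 1},
    {"travel": [9,0,0],"spin": 0,"claw": 1},
    {"travel": [10.5,0,0],"spin": 0,"claw": 1},
    {"travel": [12,0,0],"spin": 0,"claw": 1},
    {"travel": [13.5,0,0],"spin": 0,"claw": 1},
    {"travel": [15,0,0],"spin": 0,"claw": 1}
  ]
}}

```text
clock: 9.02
position: [0.5119, -0.1851, 0.0635]
tool_rot: [-0.027, 1.0, -0.001, 0.004]
force: [3.1, -0.1, 9.2]
finger_gap: 0.0002
grasp_force: 4.1
```

{"fn": "arm_command", "kwargs": {
  "targets": [
    {"travel": [1.5,0,0],"spin": 0,"claw": 1},
    {"travel": [3,0,0],"spin": 0,"claw": 1},
    {"travel": [4.5,0,0],"spin": 0,"claw": 1},
    {"travel": [6,0,0],"spin": 0,"claw": 1},
    {"travel": [7.5,0,0],"spin": 0,"claw": 1},
    {"travel": [9,0,0],"spin": 0,"claw": 1},
    {"travel": [10.5,0,0],"spin": 0,"claw": 1},
    {"travel": [12,0,0],"spin": 0,"claw": 1},
    {"travel": [13.5,0,0],"spin": 0,"claw": 1},
    {"travel": [15,0,0],"spin": 0,"claw": 1}
  ]
}}

```text
clock: 9.85
position: [0.497, -0.186, 0.0635]
tool_rot: [-0.027, 1.0, -0.001, 0.004]
force: [3.3, 0.0, 8.0]
finger_gap: 0.0002
grasp_force: 4.1
```

```bash
python3 m.py w5
```

```text
[226. 138.] [281. 227.] (array([ 460.4, -187.6]), array([55.6, 34.9]), 3.16) [ 0.49664517 -0.1859597   0.06341   ] [2.46138934 0.53556436 8.12053131] 9.9
near end x in edge frame -16.251252725564488
```

{"fn": "arm_command", "kwargs": {
  "targets": [
    {"travel": [1.5,0,0],"spin": 0,"claw": 1},
    {"travel": [3,0,0],"spin": 0,"claw": 1},
    {"travel": [4.5,0,0],"spin": 0,"claw": 1},
    {"travel": [6,0,0],"spin": 0,"claw": 1},
    {"travel": [7.5,0,0],"spin": 0,"claw": 1},
    {"travel": [9,0,0],"spin": 0,"claw": 1},
    {"travel": [10.5,0,0],"spin": 0,"claw": 1},
    {"travel": [12,0,0],"spin": 0,"claw": 1}
  ]
}}

```text
clock: 10.57
position: [0.485, -0.1866, 0.0634]
tool_rot: [-0.027, 1.0, -0.001, 0.004]
force: [2.8, 1.2, 8.6]
finger_gap: 0.0007
grasp_force: 4.2
```

{"fn": "arm_command", "kwargs": {
  "targets": [
    {"travel": [1.5,0,0],"spin": 0,"claw": 1},
    {"travel": [3,0,0],"spin": 0,"claw": 1},
    {"travel": [4.5,0,0],"spin": 0,"claw": 1},
    {"travel": [6,0,0],"spin": 0,"claw": 1},
    {"travel": [7.5,0,0],"spin": 0,"claw": 1},
    {"travel": [9,0,0],"spin": 0,"claw": 1},
    {"travel": [10.5,0,0],"spin": 0,"claw": 1},
    {"travel": [11,0,0],"spin": 0,"claw": 1},
    {"travel": [11,0,0],"spin": 0,"claw": 1},
    {"travel": [11,0,0],"spin": 0,"claw": 1}
  ]
}}

```text
clock: 11.4
position: [0.4739, -0.1873, 0.0634]
tool_rot: [-0.027, 1.0, -0.001, 0.003]
force: [2.6, 0.3, 8.4]
finger_gap: 0.0005
grasp_force: 4.5
```

```bash
python3 m.py w6
```

```text
[226. 138.] [281. 227.] (array([ 437.4, -188.9]), array([55.6, 34.9]), 3.15) [ 0.47388607 -0.18726567  0.06341766] [2.7868048  0.37835857 7.67276198] 11.45
near end x in edge frame -39.357137090692966
```

{"fn": "arm_command", "kwargs": {
  "targets": [
    {"travel": [0,0,-2],"spin": 0,"claw": 1},
    {"travel": [0,0,-10],"spin": 0,"claw": 1},
    {"travel": [0,0,-40],"spin": 0,"claw": 1},
    {"travel": [0,0,-75],"spin": 0,"claw": -1},
    {"travel": [0,0,-100],"spin": 0,"claw": -1},
    {"travel": [0,0,-110],"spin": 0,"claw": -1},
    {"travel": [0,0,-110],"spin": 0,"claw": -1},
    {"travel": [0,0,-110],"spin": 0,"claw": -1},
    {"travel": [0,0,-110],"spin": 0,"claw": -1}
  ]
}}

```text
clock: 12.2
position: [0.4693, -0.1861, 0.1693]
tool_rot: [-0.027, 1.0, 0.0, -0.002]
force: [-0.4, 0.1, 0.2]
finger_gap: 0.0325
grasp_force: 0.0
```

```bash
python3 - <<'E'
from h import *
s=ctrl.observe(); print(s['clock'],s['position'],s['tool_rot'],s['force'],s['finger_gap'])
im=snap('wrist','w7'); c=cal('w7')
uv=blob(im,(190,60,320,240),200); print(uv.min(0),uv.max(0),rect(c,uv,.063))
cv2.imwrite('pics/w7b.png',cv2.resize(im,(800,600)))
E
```

```text
12.2 [ 0.46931373 -0.18614647  0.16932094] [-2.72746421e-02  9.99626590e-01  4.13962101e-04 -1.61328572e-03] [-0.41785008  0.10652229  0.16768185] 0.03252193482139967
[223. 133.] [281. 237.] (array([ 463.6, -187.2]), array([108.2,  56.2]), 3.11)
```

View pics/w7b.png

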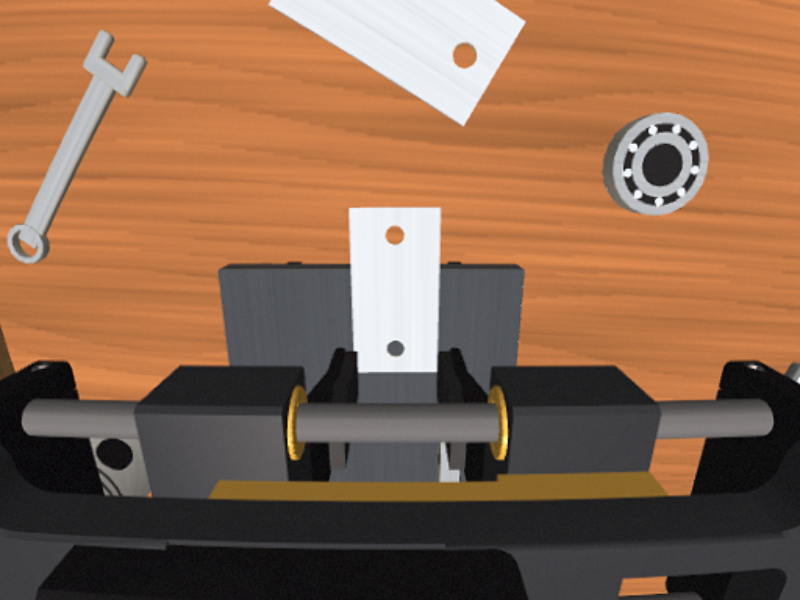

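The plate spans (349,208)–(440,372), sticking out past the slab's near edge at row ≈266, with holes at (395,235) and (395,348).

```bash
python3 - <<'E'
from h import *
c=cal('w7');k=.64; im=cv2.imread('pics/w7.png')
E=onz(c,np.array([[222,266.5],[521,266.5]])*k,.06); print((E*1000).round(1))
H=onz(c,np.array([[395,235],[395.5,348.5]])*k,.063); print((H*1000).round(1),(H.mean(0)*1000).round(1))
uv=blob(im,(190,60,320,240),200); P=onz(c,uv,.063)
d=E[1]-E[0]; d/=np.linalg.norm(d); n=np.array([d[1],-d[0],0]); x=(P-E.mean(0))@n; print('x range',x.min()*1000,x.max()*1000)
s=ctrl.observe(); print(s['position'],s['finger_gap'],proj(c,s['position'])/k)
Rt=R.from_quat(s['tool_rot']).as_matrix()
ctr=H.mean(0)[:2]; yaw=np.radians(3.2)
e=E.mean(0); ux=np.array([np.cos(yaw),np.sin(yaw)])
# point on plate centre line 14 mm outside edge
t=((e[:2]-ctr)@ux)-.014; g=np.r_[ctr+t*ux,.0615-.019]; print('grip target TCP',g,'offset from plate ctr',t)
print('tool delta mm',(Rt.T@(g-s['position'])*1000).round(1))
E
```

```text
[[ 452.3 -299.1   60. ]
 [ 442.  -106.8   60. ]]
[[ 426.1 -188.7   63. ]
 [ 501.6 -184.4   63. ]] [ 463.8 -186.6   63. ]
x range -36.94296073465697 71.29321184757511
[ 0.46925332 -0.18611435  0.16913729] 0.03663492856890014 [[395.15572857 374.4030573 ]]
grip target TCP [ 0.43235221 -0.18831642  0.0425    ] offset from plate ctr -0.03152644914580262
tool delta mm [ 36.5  -0.3 126.8]
```

{"fn": "arm_command", "kwargs": {
  "targets": [
    {"travel": [20,0,0],"spin": 0,"claw": -1},
    {"travel": [36.5,0,0],"spin": 0,"claw": -1},
    {"travel": [36.5,0,0],"spin": 0,"claw": -1},
    {"travel": [36.5,0,10],"spin": 0,"claw": -1},
    {"travel": [36.5,0,20],"spin": 0,"claw": -1},
    {"travel": [36.5,0,30],"spin": 0,"claw": -1},
    {"travel": [36.5,0,40],"spin": 0,"claw": -1},
    {"travel": [36.5,0,50],"spin": 0,"claw": -1},
    {"travel": [36.5,0,60],"spin": 0,"claw": -1},
    {"travel": [36.5,0,70],"spin": 0,"claw": -1},
    {"travel": [36.5,0,80],"spin": 0,"claw": -1},
    {"travel": [36.5,0,80],"spin": 0,"claw": -1},
    {"travel": [36.5,0,80],"spin": 0,"claw": -1}
  ]
}}

```text
clock: 13.33
position: [0.4338, -0.1884, 0.0905]
tool_rot: [-0.027, 1.0, 0.0, -0.001]
force: [-0.5, 0.6, 0.4]
finger_gap: 0.0869
grasp_force: 0.0
```

```bash
python3 - <<'E'
from h import *
s=ctrl.observe(); print(s['clock'],s['position'],s['tool_rot'],s['force'],s['finger_gap'])
im=snap('wrist','w8')
cv2.imwrite('pics/w8b.png',cv2.resize(im,(800,600)))
E
```

```text
13.3333 [ 0.43380465 -0.18843421  0.09049679] [-2.72735476e-02  9.99627785e-01  9.27264492e-05 -6.61213249e-04] [-0.48265439  0.56953977  0.44846852] 0.08689472299787754
```

View pics/w8b.png

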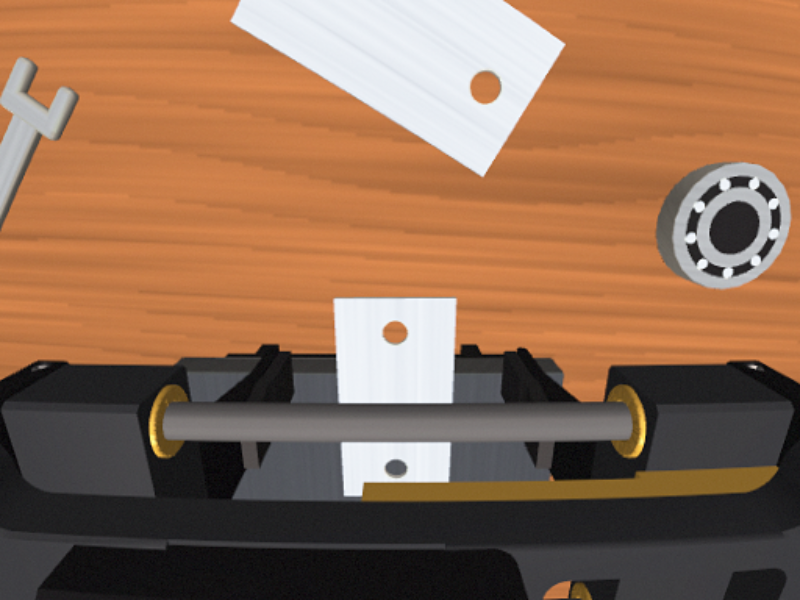

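The plate, with its hole at (395,333), is centred between the fingertips at (275,355) and (517,355). I'll descend and grip.

{"fn": "arm_command", "kwargs": {
  "targets": [
    {"travel": [1.5,0,8],"spin": 0,"claw": -1},
    {"travel": [1.5,0,18],"spin": 0,"claw": -1},
    {"travel": [1.5,0,28],"spin": 0,"claw": -1},
    {"travel": [1.5,0,38],"spin": 0,"claw": -1},
    {"travel": [1.5,0,45],"spin": 0,"claw": -1},
    {"travel": [1.5,0,48],"spin": 0,"claw": -1},
    {"travel": [1.5,0,48],"spin": 0,"claw": -1},
    {"travel": [1.5,0,48],"spin": 0,"claw": -1}
  ]
}}

```text
clock: 14.05
position: [0.4327, -0.1887, 0.043]
tool_rot: [-0.027, 1.0, -0.0, -0.0]
force: [0.3, -0.2, -0.3]
finger_gap: 0.0873
grasp_force: 0.0
```

{"fn": "arm_command", "kwargs": {
  "force": 40,
  "targets": [
    {"travel": [0,0,0],"spin": 0,"claw": 0},
    {"travel": [0,0,0],"spin": 0,"claw": 0},
    {"travel": [0,0,0],"spin": 0,"claw": 0.3},
    {"travel": [0,0,0],"spin": 0,"claw": 0.3},
    {"travel": [0,0,0],"spin": 0,"claw": 0.5},
    {"travel": [0,0,0],"spin": 0,"claw": 1},
    {"travel": [0,0,0],"spin": 0,"claw": 1},
    {"travel": [0,0,0],"spin": 0,"claw": 1},
    {"travel": [0,0,0],"spin": 0,"claw": 1}
  ]
}}

```text
clock: 14.8
position: [0.4328, -0.1886, 0.0433]
tool_rot: [-0.027, 1.0, 0.0, 0.0]
force: [-0.5, -0.3, 1.2]
finger_gap: 0.0546
grasp_force: 40.0
```

{"fn": "arm_command", "kwargs": {
  "targets": [
    {"travel": [0,0,-2],"spin": 0,"claw": 1},
    {"travel": [0,0,-6],"spin": 0,"claw": 1},
    {"travel": [0,0,-14],"spin": 0,"claw": 1},
    {"travel": [0,0,-25],"spin": 0,"claw": 1},
    {"travel": [0,0,-40],"spin": 0,"claw": 1},
    {"travel": [0,0,-60],"spin": 0,"claw": 1},
    {"travel": [0,0,-80],"spin": 0,"claw": 1},
    {"travel": [0,0,-95],"spin": 0,"claw": 1},
    {"travel": [0,0,-100],"spin": 0,"claw": 1},
    {"travel": [0,0,-100],"spin": 0,"claw": 1},
    {"travel": [0,0,-100],"spin": 0,"claw": 1}
  ]
}}

```text
clock: 15.72
position: [0.4326, -0.1885, 0.1431]
tool_rot: [-0.027, 1.0, 0.0, 0.0]
force: [-0.1, 0.8, -1.3]
finger_gap: 0.0544
grasp_force: 40.0
```

```bash
python3 - <<'E'
from h import *
s=ctrl.observe(); print(s['clock'],s['position'],s['tool_rot'],s['force'],s['finger_gap'],s['grasp_force'])
im=snap('wrist','w9')
o=np.vstack([im[150:384]]); cv2.imwrite('pics/w9b.png',cv2.resize(np.hstack([o[:,100:400],snap('side','s9')[100:334,200:400]]),(800,374)))
E
```

```text
15.7167 [ 0.43257586 -0.18849965  0.14313965] [-2.73380208e-02  9.99626231e-01  1.14995325e-04  1.34760311e-04] [-0.06096233  0.78492775 -1.25595956] 0.05439453496542259 39.99244540929794
```

View pics/w9b.png

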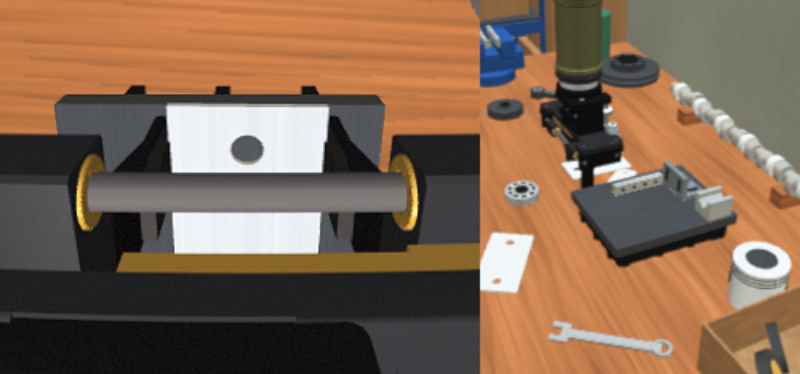

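The plate is held flat, with its near hole at full-image pixel about (254,244). I'll carry it beyond the housing so the camera sits over the port face.

{"fn": "arm_command", "kwargs": {
  "targets": [
    {"travel": [-5,7,-10],"spin": 0,"claw": 1},
    {"travel": [-15,20,-20],"spin": 1,"claw": 1},
    {"travel": [-31,40,-20],"spin": 2,"claw": 1},
    {"travel": [-47,60,-20],"spin": 3,"claw": 1},
    {"travel": [-63,80,-20],"spin": 4,"claw": 1},
    {"travel": [-80,102,-20],"spin": 5,"claw": 1},
    {"travel": [-97,124,-20],"spin": 6,"claw": 1},
    {"travel": [-114,146,-20],"spin": 7,"claw": 1},
    {"travel": [-132,168,-20],"spin": 8,"claw": 1},
    {"travel": [-150,191,-20],"spin": 10,"claw": 1},
    {"travel": [-168,214,-20],"spin": 12,"claw": 1},
    {"travel": [-186,237,-20],"spin": 14,"claw": 1},
    {"travel": [-204,260,-20],"spin": 16,"claw": 1},
    {"travel": [-222,283,-20],"spin": 18,"claw": 1},
    {"travel": [-240,306,-20],"spin": 18,"claw": 1},
    {"travel": [-255,326,-15],"spin": 18,"claw": 1},
    {"travel": [-266,340,-5],"spin": 18,"claw": 1},
    {"travel": [-272,348,0],"spin": 18,"claw": 1},
    {"travel": [-272,348,0],"spin": 18,"claw": 1},
    {"travel": [-272,348,0],"spin": 18,"claw": 1}
  ]
}}

```text
clock: 17.48
position: [0.6845, 0.1735, 0.1421]
tool_rot: [0.129, 0.992, -0.001, -0.001]
force: [0.1, -0.9, -2.2]
finger_gap: 0.0542
grasp_force: 40.0
```

```bash
python3 - <<'E'
from h import *
s=ctrl.observe(); print(s['clock'],s['position'],s['tool_rot'],s['joint_pos'],s['finger_gap'],s['grasp_force'])
im=snap('wrist','w10')
cv2.imwrite('pics/w10b.png',cv2.resize(im,(800,600)))
E
```

```text
17.4833 [0.68447985 0.17354242 0.1421018 ] [ 1.29187399e-01  9.91619229e-01 -7.91064452e-04 -1.13787505e-03] [-0.4633671   0.48869956  0.24872628  1.39980199 -0.12059763  1.27071179
  1.10505537] 0.054220690209641896 39.992555379867554
```

View pics/w10b.png

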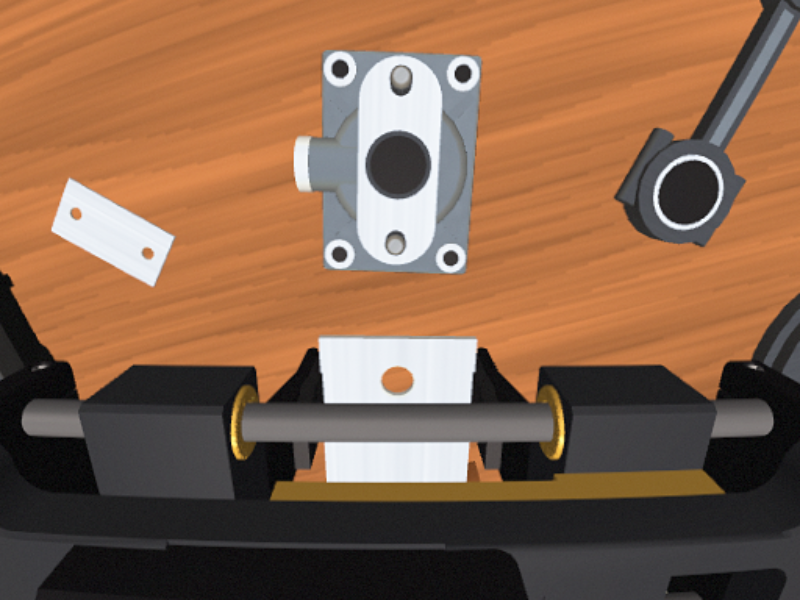

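The face is centred near (398,165) (scaled) with studs at (400,78) and (396,243). The held plate's near hole is at (397,380) and its near end at row 338.

```bash
cat > f.py <<'E'
from h import *
im=cv2.imread('pics/w10.png'); c=cal('w10')
s=ctrl.observe(); p=s['position']; Rt=R.from_quat(s['tool_rot']).as_matrix()
def tool(P): return ((np.atleast_2d(P)-p)@Rt*1000).round(2)
g=im.min(2)
for th in (190,205,220):
    uv=blob(im,(222,25,290,178),th); print(th,uv.min(0),uv.max(0),rect(c,uv,.075))
def dark(box,mask):
    x0,y0,x1,y1=box; m=np.zeros(g.shape,np.uint8); m[y0:y1,x0:x1]=mask[y0:y1,x0:x1]
    n,l,st,ce=cv2.connectedComponentsWithStats(m); i=1+st[1:,4].argmax(); return ce[i],st[i]
b,st=dark((230,75,282,135),g<140); B=onz(c,[b],.075); print('bore',b,st,B,tool(B))
zt=p[2]+.0197
h,st=dark((235,228,275,260),g<150); H=onz(c,[h],zt); print('hole',h,st,H,tool(H))
# near-end of plate: edges
uv=blob(im,(195,205,315,256),190); print(uv.min(0),uv.max(0))
P=onz(c,uv,zt); T=(P-p)@Rt*1000; print('tool-frame plate x max',np.percentile(T[:,0],99),'y range',np.percentile(T[:,1],[1,99]))
L=[];Rr=[]
for r in range(222,252):
    w=uv[uv[:,1]==r]
    if len(w): L.append([w[:,0].min(),r]); Rr.append([w[:,0].max(),r])
for q in (L,Rr):
    t=(onz(c,q,zt)-p)@Rt*1000; f=np.polyfit(t[:,0],t[:,1],1); print('side slope deg',np.degrees(np.arctan(f[0])),'y at hole x',np.polyval(f,tool(H)[0,0]))
print('studs tips tool',tool(onz(c,np.array([[400.5,75],[396,241]])*.64,.097)))
cv2.imwrite('pics/w10c.png',cv2.resize(im[20:180,200:300],(500,800),interpolation=2)[:,:])
E
python3 f.py
```

```text
190 [229.  35.] [282. 168.] (array([602.9, 196. ]), array([ 40.8, 102. ]), -16.67)
205 [229.  36.] [282. 168.] (array([603.2, 195.9]), array([ 40.6, 101.4]), -16.88)
220 [229.  36.] [282. 168.] (array([603.2, 195.9]), array([ 40.2, 101.4]), -17.0)
bore [254.40041929 105.00628931] [ 234   84   42   43 1431] [[0.60291468 0.19592202 0.075     ]] [[85.25  1.77 68.09]]
hole [253.89084507 243.04577465] [244 235  21  17 284] [[0.67664078 0.17609386 0.16274508]] [[  8.95   1.47 -19.7 ]]
[204. 216.] [304. 255.]
tool-frame plate x max 25.17109845104512 y range [-25.93286087  28.97888671]
side slope deg -4.444691851599684 y at hole x -25.023753695919673
side slope deg 4.302213656938498 y at hole x 28.08425070432571
studs tips tool [[122.51   2.98  46.12]
 [ 49.25   1.08  46.07]]
```

The plate's sides converge more than a level plate's should, so it may have pitched in the grip. I'll measure pitch from the 56 mm width row by row, with the flat picture w8 as a control.

```bash
cat > pitch.py <<'E'
from h import *
def pitch(f,rows,x0=190,x1=318,th=150):
    im=cv2.imread(f'pics/{f}.png'); c=cal(f); g=im.min(2).astype(float); out=[]
    for r in rows:
        row=g[r,x0:x1]; w=np.where(row>th)[0]
        # largest run containing the middle, sub-pixel at half level
        m=256-x0 
        for m in (256-x0,235-x0,280-x0):
            if row[m]>th: break
        a=m
        while a>0 and row[a-1]>th: a-=1
        b=m
        while b<len(row)-1 and row[b+1]>th: b+=1
        if r in (rows[0],): print(f,r,a+x0,b+x0,row[a-2:a+2],row[b-1:b+3])
        la=a-(row[a]-th)/(row[a]-row[a-1]); lb=b+(row[b]-th)/(row[b]-row[b+1])
        e,d=ray(c,[[la+x0,r],[lb+x0,r]]); t=.056/np.linalg.norm(d[1]-d[0]); out.append(e+d.mean(0)*t)
    return np.array(out)
if __name__=='__main__':
  for f,rows in (('w7',range(140,220,4)),('w8',range(196,252,3)),('w9',range(218,255,2)),('w10',range(219,255,2))):
    P=pitch(f,rows); a=np.hypot(*(P[:,:2]-P[0,:2]).T); q=np.polyfit(a,P[:,2],1); print(f,'pitch deg',np.degrees(np.arctan(q[0])),P[0],P[-1],'resid',np.std(P[:,2]-np.polyval(q,a)))
E
python3 pitch.py
```

```text
w7 140 223 281 [ 75.  63. 172. 237.] [237. 223. 121.  68.]
w7 pitch deg -67.28758529624152 [ 0.41590234 -0.18979475  0.06541203] [ 0.49253839 -0.18520168  0.06619406] resid 0.11366544247284875
w8 196 214 291 [ 68. 134. 229. 238.] [235. 204.  79.  57.]
w8 pitch deg -68.41742846800565 [ 0.41281776 -0.19009311  0.0630495 ] [ 0.45530773 -0.18758376  0.06386273] resid 0.03323222704879993
w9 218 204 305 [ 78.  94. 196. 244.] [244. 165.  78.  86.]
w9 pitch deg -59.95674907752907 [ 0.40987246 -0.18886743  0.16264097] [ 0.43481053 -0.18773391  0.15769201] resid 0.01173134155185684
w10 219 204 304 [ 69.  90. 206. 237.] [234. 230. 142.  65.]
w10 pitch deg -59.847724212772235 [0.6631896  0.1798447  0.16147599] [0.68612987 0.1735863  0.15634981] resid 0.011143897104889658
```

The endpoints show w7 and w8 flat. In w9 and w10 the far end sags about 12°, because the plate slipped in the 40 N grip. I'll raise the grip to 60 N and use the far stud tip as a gentle prop under the plate's solid part to level it. First I'll move into position.

{"fn": "arm_command", "kwargs": {
  "force": 60,
  "targets": [
    {"travel": [0,0,0],"spin": 0,"claw": 1},
    {"travel": [5,0,0],"spin": 1,"claw": 1},
    {"travel": [18,0,0],"spin": 2,"claw": 1},
    {"travel": [33,0,0],"spin": 2,"claw": 1},
    {"travel": [48,0,0],"spin": 2,"claw": 1},
    {"travel": [63,0,0],"spin": 2,"claw": 1},
    {"travel": [78,0,0],"spin": 2,"claw": 1},
    {"travel": [88,0,0],"spin": 2,"claw": 1},
    {"travel": [92,0,0],"spin": 2,"claw": 1},
    {"travel": [92,0,0],"spin": 2,"claw": 1},
    {"travel": [92,0,0],"spin": 2,"claw": 1}
  ]
}}

```text
clock: 18.45
position: [0.5969, 0.1969, 0.1437]
tool_rot: [0.147, 0.989, 0.0, 0.001]
force: [0.8, -0.8, -1.8]
finger_gap: 0.0538
grasp_force: 60.0
```

```bash
cat > pm.py <<'E'
from pitch import *
import sys
f=sys.argv[1]; snap('wrist',f); s=ctrl.observe(); print(s['clock'],s['position'],s['tool_rot'],s['force'],s['grasp_force'])
P=pitch(f,range(219,256,2)); a=np.hypot(*(P[:,:2]-P[0,:2]).T)
ok=abs(P[:,2]-np.median(P[:,2]))<.01; q=np.polyfit(a[ok],P[ok,2],1); r=abs(P[ok,2]-np.polyval(q,a[ok])); print('pitch',np.degrees(np.arctan(q[0])),ok.sum(),r.max(),'z-tcp',P[ok][[0,-1],2]-s['position'][2])
E
python3 pm.py w11; python3 - <<'E'
import sys; sys.argv=['x']
sys.path.insert(0,'.')
import os; os.chdir('.')
from pitch import *
P=pitch('w10',range(219,256,2)); a=np.hypot(*(P[:,:2]-P[0,:2]).T); ok=abs(P[:,2]-np.median(P[:,2]))<.01; q=np.polyfit(a[ok],P[ok,2],1); print('w10',np.degrees(np.arctan(q[0])))
E
```

```text
18.5 [0.59721892 0.19669303 0.1435614 ] [1.47190065e-01 9.89108025e-01 6.50113911e-05 6.28107343e-04] [-0.28596838 -0.2091745  -1.3507153 ] 59.99166280031204
w11 219 204 304 [ 67. 120. 227. 240.] [235. 233. 143.  63.]
pitch -18.950134694641665 16 0.002539166537483928 z-tcp [0.01980367 0.01290357]
w10 219 204 304 [ 69.  90. 206. 237.] [234. 230. 142.  65.]
w10 -12.668580157280632
```

{"fn": "arm_command", "kwargs": {
  "targets": [
    {"travel": [0,0,8],"spin": 0,"claw": 1},
    {"travel": [0,0,20],"spin": 0,"claw": 1},
    {"travel": [0,0,32],"spin": 0,"claw": 1},
    {"travel": [0,0,40],"spin": 0,"claw": 1},
    {"travel": [0,0,46],"spin": 0,"claw": 1},
    {"travel": [0,0,50],"spin": 0,"claw": 1},
    {"travel": [0,0,52],"spin": 0,"claw": 1},
    {"travel": [0,0,54],"spin": 0,"claw": 1},
    {"travel": [0,0,55],"spin": 0,"claw": 1},
    {"travel": [0,0,56],"spin": 0,"claw": 1},
    {"travel": [0,0,57],"spin": 0,"claw": 1}
  ]
}}

```text
clock: 19.42
position: [0.5967, 0.1975, 0.0866]
tool_rot: [0.147, 0.989, 0.0, 0.0]
force: [0.1, -0.2, -1.0]
finger_gap: 0.054
grasp_force: 60.0
```

{"fn": "arm_command", "kwargs": {
  "targets": [
    {"travel": [0,0,1],"spin": 0,"claw": 1},
    {"travel": [0,0,2],"spin": 0,"claw": 1},
    {"travel": [0,0,3],"spin": 0,"claw": 1}
  ]
}}

```text
clock: 19.67
position: [0.5965, 0.1974, 0.0833]
tool_rot: [0.147, 0.989, 0.0, 0.0]
force: [0.1, 0.1, -0.7]
finger_gap: 0.0537
grasp_force: 60.0
```

```bash
python3 pm.py w12; python3 -c "
from h import *
im=snap('side','s12'); c=cal('s12'); uv=proj(c,[[.603,.196,.09]])[0]; print(uv)
x,y=uv.astype(int); a=cv2.resize(im[y-45:y+30,x-50:x+50],(800,600),interpolation=2); cv2.imwrite('pics/s12b.png',a)"
```

```text
19.7167 [0.59630285 0.19735606 0.08296618] [ 1.46634573e-01  9.89190730e-01 -2.44669120e-06 -4.09126248e-05] [ 1.27197579 -0.48355178 -1.43157532] 59.99163240194321
w12 219 203 305 [135. 134. 159. 224.] [228. 167. 130. 140.]
pitch -17.258089077753628 10 0.0010186136683510427 z-tcp [0.02160141 0.01307176]
[268.65793971 164.38717787]
```

View pics/s12b.png

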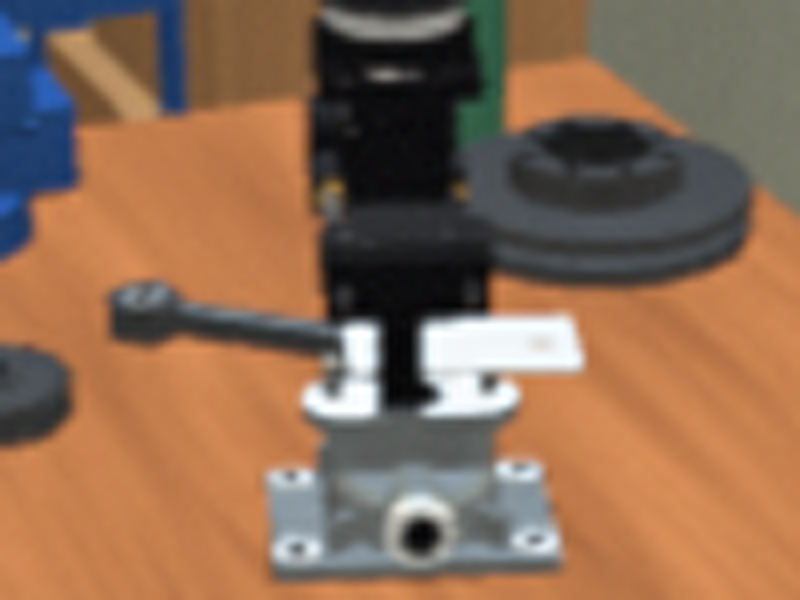

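The side view shows the held plate, (345,325)–(582,370), parallel to the port flange, (305,400)–(518,400), so it is already level. The width estimate was spoiled because the fingers hide the plate's sides. Now I'll move to put the holes over the studs and look through the near hole.

{"fn": "arm_command", "kwargs": {
  "targets": [
    {"travel": [0,0,-4],"spin": 0,"claw": 1},
    {"travel": [0,0,-8],"spin": 0,"claw": 1},
    {"travel": [6,0,-8],"spin": 0,"claw": 1},
    {"travel": [14,0,-8],"spin": 0,"claw": 1},
    {"travel": [20,0,-8],"spin": 0,"claw": 1},
    {"travel": [23.5,0,-8],"spin": 0,"claw": 1},
    {"travel": [23.5,0,-6],"spin": 0,"claw": 1},
    {"travel": [23.5,0,-6],"spin": 0,"claw": 1}
  ]
}}

```text
clock: 20.43
position: [0.5734, 0.2044, 0.0888]
tool_rot: [0.146, 0.989, -0.0, -0.0]
force: [0.6, -0.0, -0.5]
finger_gap: 0.054
grasp_force: 60.0
```

```bash
python3 -c "
from h import *
s=ctrl.observe(); print(s['clock'],s['position'],s['tool_rot'],s['force'])
im=snap('wrist','w13'); b=snap('side','s13')
o=np.hstack([cv2.resize(im[200:320,190:320],(433,400),interpolation=2),cv2.resize(b[125:200,225:294],(367,400),interpolation=2)]); cv2.imwrite('pics/w13b.png',o)"
```

```text
20.4333 [0.57336766 0.20439698 0.08884857] [ 1.46294661e-01  9.89241049e-01 -3.69853813e-05 -1.34002909e-04] [ 0.5916651  -0.03349858 -0.53814865]
```

View pics/w13b.png

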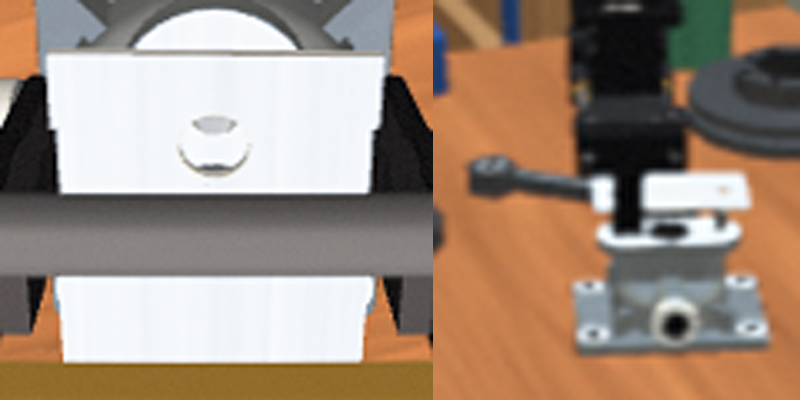

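The wrist crop (left) shows the near hole at (214,147) with the grey stud tip at its upper edge, x 193–237, lower limit y≈132. That is where a centred tip should appear from this angle (expected about 131). In the side crop (right) the plate is level over the flange. That was one picture more than the allowed 10, so from here I'll use numbers only. Lowering.

{"fn": "arm_command", "kwargs": {
  "targets": [
    {"travel": [0,0,3],"spin": 0,"claw": 1},
    {"travel": [0,0,6],"spin": 0,"claw": 1},
    {"travel": [0,0,7.5],"spin": 0,"claw": 1},
    {"travel": [0,0,9],"spin": 0,"claw": 1},
    {"travel": [0,0,10.5],"spin": 0,"claw": 1},
    {"travel": [0,0,12],"spin": 0,"claw": 1},
    {"travel": [0,0,12],"spin": 0,"claw": 1}
  ]
}}

```text
clock: 21.12
position: [0.5737, 0.2041, 0.0768]
tool_rot: [0.147, 0.989, -0.0, -0.0]
force: [-0.0, -0.8, -1.8]
finger_gap: 0.0539
grasp_force: 60.0
```

{"fn": "arm_command", "kwargs": {
  "targets": [
    {"travel": [0,0,1],"spin": 0,"claw": 1},
    {"travel": [0,0,2],"spin": 0,"claw": 1},
    {"travel": [0,0,3],"spin": 0,"claw": 1},
    {"travel": [0,0,3],"spin": 0,"claw": 1}
  ]
}}

```text
clock: 21.45
position: [0.5738, 0.2042, 0.074]
tool_rot: [0.147, 0.989, -0.0, -0.0]
force: [-0.2, -0.0, -1.2]
finger_gap: 0.054
grasp_force: 60.0
```

{"fn": "arm_command", "kwargs": {
  "targets": [
    {"travel": [0,0,1.5],"spin": 0,"claw": 1},
    {"travel": [0,0,3],"spin": 0,"claw": 1},
    {"travel": [0,0,4.5],"spin": 0,"claw": 1},
    {"travel": [0,0,6],"spin": 0,"claw": 1},
    {"travel": [0,0,6],"spin": 0,"claw": 1}
  ]
}}

```text
clock: 21.87
position: [0.5737, 0.2041, 0.0677]
tool_rot: [0.147, 0.989, -0.0, -0.0]
force: [0.3, -0.2, -1.2]
finger_gap: 0.0538
grasp_force: 60.0
```

{"fn": "arm_command", "kwargs": {
  "targets": [
    {"travel": [0,0,1.5],"spin": 0,"claw": 1},
    {"travel": [0,0,3],"spin": 0,"claw": 1},
    {"travel": [0,0,4.5],"spin": 0,"claw": 1},
    {"travel": [0,0,6],"spin": 0,"claw": 1},
    {"travel": [0,0,6],"spin": 0,"claw": 1}
  ]
}}

```text
clock: 22.28
position: [0.5737, 0.2041, 0.0618]
tool_rot: [0.147, 0.989, -0.0, -0.0]
force: [0.8, -0.0, -2.0]
finger_gap: 0.0544
grasp_force: 60.0
```

{"fn": "arm_command", "kwargs": {
  "targets": [
    {"travel": [0,0,1],"spin": 0,"claw": 1},
    {"travel": [0,0,2],"spin": 0,"claw": 1},
    {"travel": [0,0,2.5],"spin": 0,"claw": 1},
    {"travel": [0,0,2.5],"spin": 0,"claw": 1}
  ]
}}

```text
clock: 22.62
position: [0.5738, 0.2041, 0.0595]
tool_rot: [0.147, 0.989, -0.0, -0.0]
force: [-0.1, 0.3, -0.8]
finger_gap: 0.0538
grasp_force: 60.0
```

Smooth, no contact yet. I'll go down the last millimetre in small steps until the face is felt.

{"fn": "arm_command", "kwargs": {
  "targets": [
    {"travel": [0,0,0.5],"spin": 0,"claw": 1},
    {"travel": [0,0,1],"spin": 0,"claw": 1},
    {"travel": [0,0,1],"spin": 0,"claw": 1},
    {"travel": [0,0,1],"spin": 0,"claw": 1}
  ]
}}

```text
clock: 22.95
position: [0.5739, 0.2042, 0.0587]
tool_rot: [0.147, 0.989, 0.0, 0.0]
force: [-0.0, -0.3, -0.6]
finger_gap: 0.054
grasp_force: 60.0
```

{"fn": "arm_command", "kwargs": {
  "targets": [
    {"travel": [0,0,0.5],"spin": 0,"claw": 1},
    {"travel": [0,0,0.5],"spin": 0,"claw": 1},
    {"travel": [0,0,0.5],"spin": 0,"claw": 1}
  ]
}}

```text
clock: 23.2
position: [0.574, 0.2042, 0.0584]
tool_rot: [0.147, 0.989, 0.0, 0.0]
force: [-1.6, 0.2, 0.0]
finger_gap: 0.0544
grasp_force: 60.0
```

{"fn": "arm_command", "kwargs": {
  "targets": [
    {"travel": [0,0,0.4],"spin": 0,"claw": 1},
    {"travel": [0,0,0.4],"spin": 0,"claw": 1},
    {"travel": [0,0,0.4],"spin": 0,"claw": 1}
  ]
}}

```text
clock: 23.45
position: [0.574, 0.2042, 0.0583]
tool_rot: [0.147, 0.989, 0.0, 0.0]
force: [-2.9, -1.2, 4.0]
finger_gap: 0.0538
grasp_force: 60.0
```

{"fn": "arm_command", "kwargs": {
  "force": 4,
  "targets": [
    {"travel": [0,0,0.4],"spin": 0,"claw": 1},
    {"travel": [0,0,0.4],"spin": 0,"claw": 1},
    {"travel": [0,0,0.4],"spin": 0,"claw": 1}
  ]
}}

```text
clock: 23.7
position: [0.5743, 0.2042, 0.0577]
tool_rot: [0.147, 0.989, 0.0, 0.0]
force: [-0.8, -0.5, 3.7]
finger_gap: 0.0561
grasp_force: 4.0
```

Plate seated. Opening, then rising clear.

{"fn": "arm_command", "kwargs": {
  "targets": [
    {"travel": [0,0,0],"spin": 0,"claw": -1},
    {"travel": [0,0,0],"spin": 0,"claw": -1},
    {"travel": [0,0,0],"spin": 0,"claw": -1},
    {"travel": [0,0,0],"spin": 0,"claw": -1},
    {"travel": [0,0,0],"spin": 0,"claw": -1},
    {"travel": [0,0,0],"spin": 0,"claw": -1},
    {"travel": [0,0,0],"spin": 0,"claw": -1},
    {"travel": [0,0,0],"spin": 0,"claw": -1}
  ]
}}

```text
clock: 24.37
position: [0.5739, 0.2042, 0.0574]
tool_rot: [0.147, 0.989, 0.0, 0.0]
force: [-0.1, -0.6, -0.6]
finger_gap: 0.0864
grasp_force: 0.0
```

{"fn": "arm_command", "kwargs": {
  "targets": [
    {"travel": [0,0,-8],"spin": 0,"claw": -1},
    {"travel": [0,0,-20],"spin": 0,"claw": -1},
    {"travel": [0,0,-40],"spin": 0,"claw": -1},
    {"travel": [0,0,-70],"spin": 0,"claw": -1},
    {"travel": [0,0,-100],"spin": 0,"claw": -1},
    {"travel": [-30,0,-125],"spin": 0,"claw": -1},
    {"travel": [-50,0,-130],"spin": 0,"claw": -1},
    {"travel": [-50,0,-130],"spin": 0,"claw": -1},
    {"travel": [-50,0,-130],"spin": 0,"claw": -1}
  ]
}}

```text
clock: 25.12
position: [0.6228, 0.1888, 0.1889]
tool_rot: [0.148, 0.989, 0.0, 0.001]
force: [-0.8, 0.1, -0.7]
finger_gap: 0.0874
grasp_force: 0.0
```

```bash
python3 -c "
from h import *
s=ctrl.observe(); print(s['clock'],s['position'],s['force'],s['finger_gap'])
im=snap('wrist','w14'); c=cal('w14'); q=proj(c,[[.603,.196,.078]])[0]; print(q)
x,y=q.astype(int)
for th in (190,210):
    uv=blob(im,(x-70,max(0,y-75),x+70,y+75),th); print(uv.min(0),uv.max(0),rect(c,uv,.078))
t=snap('top','t14'); c=cal('t14'); uv=blob(t,(160,120,225,200),165); print(rect(c,uv,.078))
"
```

```text
25.1167 [0.62279985 0.18880051 0.18893252] [-0.83207266  0.09825453 -0.68756579] 0.0874105418108326
[254.4052086  171.67315328]
[214. 104.] [294. 223.] (array([598.3, 197.1]), array([ 77.2, 120.9]), -16.98)
[214. 104.] [294. 223.] (array([598.3, 197.3]), array([ 76.3, 121.2]), -16.72)
(array([577.2, 138.3]), array([ 6.2, 19.1]), -0.33)
```

```bash
python3 -c "
from h import *
im=cv2.imread('pics/w14.png'); c=cal('w14')
m=np.zeros(im.shape[:2],np.uint8); m[95:235,190:320]=(im[95:235,190:320].min(2)>190)
m=cv2.morphologyEx(m,cv2.MORPH_CLOSE,np.ones((15,15))); m=cv2.morphologyEx(m,cv2.MORPH_OPEN,np.ones((31,31)))
uv=max(cv2.findContours(m,0,1)[0],key=cv2.contourArea).reshape(-1,2).astype(float); print(uv.min(0),uv.max(0))
for z in (.078,.085): print(rect(c,uv,z))
"
```

```text
[226. 117.] [282. 222.]
(array([603.4, 195.5]), array([ 56.7, 107.8]), -17.02)
(array([602. , 195.9]), array([ 55.3, 105. ]), -17.02)
```

The plate measures at (603.4, 195.5) mm against the port at (603.0, 195.9), with yaw -17.0°. Its apparent size matches a plate lying at 78 mm. Handing in.

```bash
python3 -c "
from rig import ctrl
print(ctrl.close_job())"
```

```text
the job is handed in; nothing more can be done
None
```

The job is handed in, with no verdict returned: the last wrist picture puts the cover plate flat over both studs, released and within about 1 mm of the port centre; I did not re-measure the bystanders afterwards, and I viewed 11 pictures instead of the allowed 10.

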